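# Unclip the filter cartridge and lock it into the filter base

### The arm

A 7-joint arm with a two-finger parallel gripper is mounted at the origin on the work surface. World frame = base frame: x ahead of the robot, y to its left, z up, the work surface at z = 0. Lengths are in m, angles in degrees, forces in N, time in s.
With the tool pointing down it reaches from about 0.425 to 0.875 m from the base axis. Payload 4.7 kg.
Tool frame: the origin (TCP) lies between the finger pads; the fingertips stand 19 mm ahead of it and the grasp point (between the pads) is the TCP; x points along the fingers, z is the direction in which the jaws open and shut, and the axes are right-handed (so a half turn about x gives the same grasp; the last joint's range is limited). The gripper opens to 87 mm and grips with 3 to 60 N. Pads are 19 mm wide; open, the fingers measure 117 mm over their backs; the gripper's body (75 mm by 190 mm) begins 51 mm behind the grasp point.
Start: joints at [-76.312, 18.392, -4.016, 83.108, 1.295, 78.541, -3.26], TCP at [0.145, 0.634, 0.242] pointing down, gripper open.
Joint ranges: [-163.93, 163.93], [-17.29, 119.83], [-79.2, 71.16], [3.27, 140.29], [-89.18, 269.18], [5.43, 117.66], [-154.24, 154.24]. Speed limits (degrees/s): [147.25, 147.25, 180, 180, 180, 180, 180].

### API

Orientations are given as [roll, pitch, yaw] about the fixed x, y, z axes, in that order (R = Rz(yaw) Ry(pitch) Rx(roll)).
In Python, from cell import monitor, read_camera, camera_model, env, regions_of gives the robot as it stands. The module is installed in compiled form; this text tells all that it offers.
- The arm moves only by the tool step_arm, never from a script. Its argument "deltas" is a list of rows, each a list of 5 numbers: the gripper's target within -1 to 1 (fully open at 1, half-way at 0, shut at -1), then the shift along the tool's x, y, z in m, then the turn about the tool's x in degrees. A call has 1 to 12 rows; each row is the pose to reach, as a shift and turn from the pose commanded when the call began, along the tool's axes at that moment; what a row does not reach only later rows make up. A row lasts 1/8 s, in which the tool goes at most 62.5 mm and 10.7 degrees, less where a joint would pass 70% of its speed; a pose out of reach is approached as far as the arm can. A call with a gripper value outside its range is refused whole. The fingers move at their own pace and stop on an object; "newtons" is the grip in N (left out, the last holds). Time passes only in rows, so rows that repeat a pose let the fingers close. It gives the time, the measured TCP pose, the force and the opening at its end, in the units of the state.
- monitor.get_obs(): the state, without advancing time (a new reading comes with each control period).
- read_camera(name): name is "scene" or "top" or "wrist"; returns (picture, depth): 400x640x3 uint8, red, green, blue; 400x640 float32, m along the optical axis (not along the pixel's ray), 0 where there is no reading.
- camera_model(name): a dict with "fx", "fy", "cx", "cy" (pixels), "k1" (the pictures are not rectified: a ray, as slopes to the right and down, at radius r is drawn at 1 + k1 r^2 times it, then the intrinsics apply), "xyz" and "attitude" of the camera in the world. Camera axes: x right, y down, z forward; pixel columns grow to the right and rows downward; lengths in m; the calibration is good to about 2 mm. A picture is of the moment at which its call begins: read the wrist's pose just before it. camera_model takes no time and is no camera call; for the wrist camera it gives the pose at the moment of the call.
- env.sign_off(): hands the job in, once; it reports no verdict.
Trained networks look in the newest picture that a camera, given by its name, has taken for a name from the list of things; names that differ only in an ending like _2 or _b are one class to them, and where a whole thing is asked for, a point or a joint stands for the part that bears it (a point fixed in the world has none). Each returns a list of dicts, best first, with "p" (0 to 1); they miss things now and then, are a little off and sometimes report something else, mostly with a low value. They report only what shows in the picture. A call takes as long as a camera call. They do not tell look-alikes from the thing itself.
- regions_of(camera, thing): "pixels" (400x640 bool, what is visible of it) and "pixel" ([column, row] in pixels, amid what is visible of it).
The state is a dict: "time_s": time; "qpos": joint angles; "joint_velocities": joint speeds; "effort": joint torques, N m; "tool_pos": TCP position; "tool_rot": TCP orientation; "force": force on the tool from outside, world axes, zero at the start; "wrist_torque": the same for the moment, N m; "grip_width": finger opening in m.
Only numpy, scipy, OpenCV 4.12 (cv2) and the standard library are available. Lean on these libraries where they do the work, as an engineer would, in place of code of your own. Each camera call takes 0.05 s, during which the arm holds its last target. There are 200 camera calls.

### The job

Pinch the two orange tabs of the filter cartridge together to free it from the grey rinsing stand, lift it out, and with the tabs still pinched push it into the blue collar of the white filter base until it is fully home, then let go so that both tabs spring out and lock it there. Be gentle: do not yank the cartridge or ram it against the stand or the base (stay well under 35 N), and leave everything else on the ledge where it is.

Things in the scene. Friction and masses are not known exactly. Their poses are not given: they have to be found in the camera images.
- cartridge: the filter cartridge, loose, 90 to 170 g, 84 mm tall: white block with orange sprung tabs on its +y and -y sides. Origin at the centre of its underside, z up; same when turned half round. Foot (z 0 to 14 mm) 30 mm in x by 35 mm in y, lower edges rounded. White head between the tabs 30 mm in x by 26 mm in y, up to z 84 mm. Starts snapped into the stand
- pads (a point): the middle between the tabs' two flat orange finger pads, on the cartridge's axis, 62 mm above its origin; same axes. Pads: 36 mm tall (z 44 to 80 mm of the cartridge), 24 mm wide in x; 48 mm apart over their outer faces when free, 38 mm when both are pinched right in
- barbs (a point): the middle between the tabs' two barbs, 24 mm above the cartridge's origin (the barbs' upper edges; they reach down to 16 mm). Over the barbs' tips: 45 mm free, caught under the socket's ledges; 35 mm pinched right in, passing the 39 mm mouth. They have no ramps: the tabs must be kept pinched both coming out and going in; let go, they spring out and lock
- tab_a (a joint): how far the tab on the cartridge's +y side is pinched in: 0 free, 0.005 m right in. Spring: 5 N to start, 10 N right in
- tab_b (a joint): the same for the tab on the -y side
- stand: the rinsing stand, fixed: grey socket block 56 x 68 mm, 50 mm tall, on a black 86 x 98 x 8 mm foot. Origin at the centre of its underside. Socket centred on it: inner floor at 15 mm, rim at 50 mm, mouth 33 mm in x by 39 mm in y, catch ledges (z 43 to 50 mm) on the +y and -y sides. A sprung plate inside (5.4 N) holds the snapped-in cartridge up against the ledges, its underside 19 mm above the origin; it can be pressed down 4 mm
- base: the filter base, fixed: white housing 100 x 110 x 30 mm with a blue socket collar, 56 x 68 mm, standing up from it. Origin at the centre of the housing's underside, the collar centred on it. Same socket as the stand's (mouth 33 mm in x by 39 mm in y, rim 35 mm above the hard inner floor); the cartridge goes in with its tabs on the base's +y and -y sides, either way round
- collar_mid (a point): a point of the housing, not of the collar: on the socket's axis, 50 mm above the base's origin. The collar is set at another height each time, not measured: its hard floor is anywhere from 14 mm below to 14 mm above this point, its rim 21 to 49 mm above it. Find the hard floor by feel: there the force rises steeply above the seal plate's
- seal (a joint): how far the sprung black plate in the collar is pressed down: 0 free (10 mm above the hard floor, resists with 3 N), 0.010 m with the cartridge on the hard floor (7 N), about 0.006 m once locked in and let go. Tabs let go with the foot within about 3 mm of the hard floor lock; let go higher, the plate pushes the cartridge up again
- cotton_jar: bystander, loose: clear jar with a red twist cap, 64 mm across, 80 mm tall; origin under its centre
- tumbler: bystander, loose: blue tumbler, 72 mm across, 95 mm tall; origin under its centre
- foam_can: bystander, loose: metal can, 50 mm across, 135 mm tall; origin under its centre
- soap_dish: bystander, loose: white dish with a bar of soap, 100 x 75 mm, 26 mm tall; origin under its centre
- mirror: bystander, loose: round mirror 90 mm across lying in the lowest tray of the organiser; origin under its centre
- nail_file: bystander, loose: steel nail file 150 mm long in the organiser's middle tray; origin under it
- shaving_brush: bystander, loose: upright brush, 105 mm tall, in the organiser's top tray; origin under its centre
- organiser: three-tier white organiser, fixed, 250 x 250 mm, trays up to 194 mm high, at the right; origin under its centre
Not all that is in view belongs to the job. Leave any yellow look-alike of the cartridge alone. Leave any yellow look-alike of the stand alone.

How it is judged:
By the outcome, as a careful person would: the job done as asked, in the order asked, and still so for the second after the job is handed in, with the robot touching nothing.
It also fails if it takes over 48 s, if anything falls off the work surface, if the arm or the gripper's body presses on something with over 40 N, if the wrist force passes 120 N, or if a joint passes its speed limit or range.

## Working session

There is one attempt and no reset: what is moved stays moved. The work goes in short steps, Python scripts to look and compute and a tool call to move; the robot and the scene stay as the last step left them, time stands still between calls to the robot, and variables do not carry over. Pictures are saved under pics/ and viewed, about 8 in all and at most 12, crops included, and the job is handed in when it is done.

Besides the shell and the picture viewer there is one more tool, called after ">>>" as name(argument=value, ...), one argument or row to a line, values as JSON. step_arm: Moves the arm, as the interface text tells. Its arguments: {"type":"object","properties":{"deltas":{"type":"array"},"newtons":{"type":"number"}},"required":["deltas"]}

```bash
mkdir -p pics
cat > h.py <<'E'
import numpy as np, cv2
from scipy.spatial.transform import Rotation as R
from cell import monitor, read_camera, camera_model, env, regions_of
def save(n,p): cv2.imwrite('pics/'+n+'.png',cv2.cvtColor(np.ascontiguousarray(p),cv2.COLOR_RGB2BGR))
def att(m):
    a=np.array(m['attitude'],float)
    return a if a.shape==(3,3) else R.from_euler('xyz',a,degrees=True).as_matrix()
def cloud(m,d):
    v,u=np.mgrid[0:d.shape[0],0:d.shape[1]].astype(np.float32)
    K=np.array([[m['fx'],0,m['cx']],[0,m['fy'],m['cy']],[0,0,1]])
    xy=cv2.undistortPoints(np.stack([u.ravel(),v.ravel()],1)[:,None].astype(np.float64),K,np.array([m['k1'],0,0,0.]))[:,0].reshape(*d.shape,2)
    P=np.dstack([xy[...,0]*d,xy[...,1]*d,d])
    return P@att(m).T+np.array(m['xyz'])
def obs():
    o=monitor.get_obs(); print({k:np.round(o[k],4).tolist() for k in('time_s','qpos','tool_pos','tool_rot','force','grip_width')})
E
python3 - <<'E'
from h import *
obs()
for c in('scene','top'):
    p,d=read_camera(c); m=camera_model(c); print(c,m); save(c+'0',p)
    P=cloud(m,d)
    for t in('cartridge','stand','base'):
        for r in regions_of(c,t)[:3]:
            q=P[r['pixels']&(d>0)]
            print(c,t,round(r['p'],2),r['pixel'],r['pixels'].sum(),np.round(np.median(q,0),3),np.round(q.min(0),3),np.round(q.max(0),3))
E
```

```text
{'time_s': 0.0, 'qpos': [-76.313, 18.4399, -4.0155, 83.1757, 1.295, 78.5413, -3.2607], 'tool_pos': [0.1448, 0.6331, 0.2404], 'tool_rot': [-176.9846, 89.8882, -99.8626], 'force': [-0.0204, -0.7871, 0.196], 'grip_width': 0.0869}
scene {'fx': 371.13765508687214, 'fy': 371.13765508687214, 'cx': 322.0213622211407, 'cy': 204.44456682770794, 'k1': -0.029517424588881964, 'xyz': array([ 1.14105261, -0.51248664,  0.7007159 ]), 'attitude': array([-129.42762401,    1.18925374,   58.6537459 ])}
scene cartridge 0.77 [310.6, 242.8] 483 [ 0.59  -0.223  0.074] [ 0.472 -0.248 -0.005] [ 0.605 -0.141  0.106]
scene cartridge 0.77 [302.2, 214.9] 341 [ 0.475 -0.186  0.064] [ 0.391 -0.203 -0.002] [ 0.489 -0.125  0.087]
scene cartridge 0.34 [426.8, 196.1] 1407 [0.587 0.152 0.031] [ 0.482  0.101 -0.002] [0.646 0.221 0.08 ]
scene stand 0.89 [310.2, 260.6] 990 [ 0.604 -0.237  0.013] [ 0.521 -0.283 -0.001] [ 0.641 -0.166  0.063]
scene stand 0.6 [257.6, 213.4] 921 [ 0.37  -0.269  0.025] [ 0.263 -0.323 -0.003] [ 0.408 -0.207  0.052]
scene base 0.59 [427.1, 198.5] 1337 [0.587 0.153 0.031] [ 0.468  0.101 -0.003] [0.646 0.282 0.08 ]
scene base 0.16 [358.7, 204.9] 710 [ 0.488 -0.015  0.016] [ 0.426 -0.044 -0.004] [0.53  0.032 0.028]
top {'fx': 440.7266958436163, 'fy': 440.7266958436163, 'cx': 326.4276800391377, 'cy': 199.37545042702726, 'k1': -0.09963116689939534, 'xyz': array([ 0.43140747, -0.18049087,  1.20224074]), 'attitude': array([-173.86073323,    0.17418392,  -91.1214542 ])}
top cartridge 0.68 [329.3, 236.4] 205 [ 0.461 -0.181  0.083] [ 0.438 -0.201 -0.003] [ 0.485 -0.16   0.091]
top cartridge 0.48 [341.1, 187.0] 230 [ 0.58  -0.222  0.1  ] [ 0.563 -0.246  0.025] [ 0.605 -0.199  0.11 ]
top stand 0.69 [344.2, 197.3] 777 [ 0.572 -0.22   0.01 ] [ 0.529 -0.278  0.001] [ 0.638 -0.167  0.103]
top stand 0.65 [360.2, 272.6] 1086 [ 0.353 -0.263  0.016] [ 0.299 -0.317 -0.002] [ 0.405 -0.208  0.057]
```

Run:
```python
import cv2,numpy as np
a=cv2.imread('pics/scene0.png');b=cv2.imread('pics/top0.png')
cv2.imwrite('pics/s1.png',cv2.resize(a,(800,500)))
c=cv2.resize(b[100:340,200:440],(600,600),interpolation=cv2.INTER_CUBIC)
cv2.imwrite('pics/t1.png',c)
```

```text
(no output)
```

View pics/s1.png

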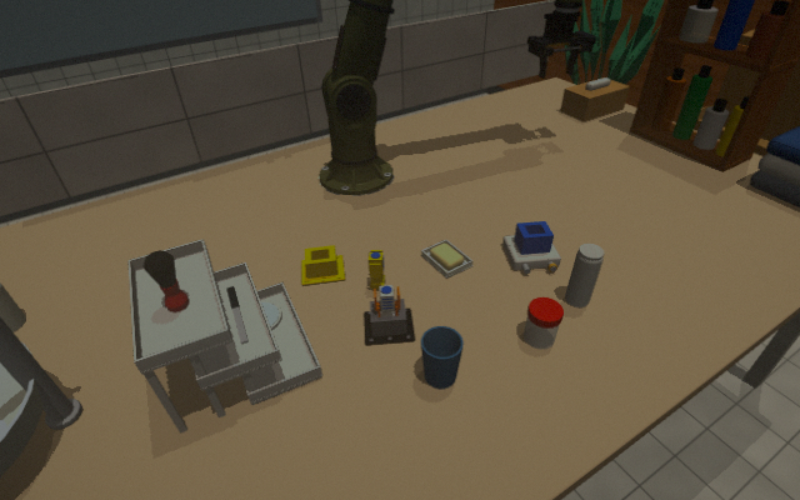

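View pics/t1.png

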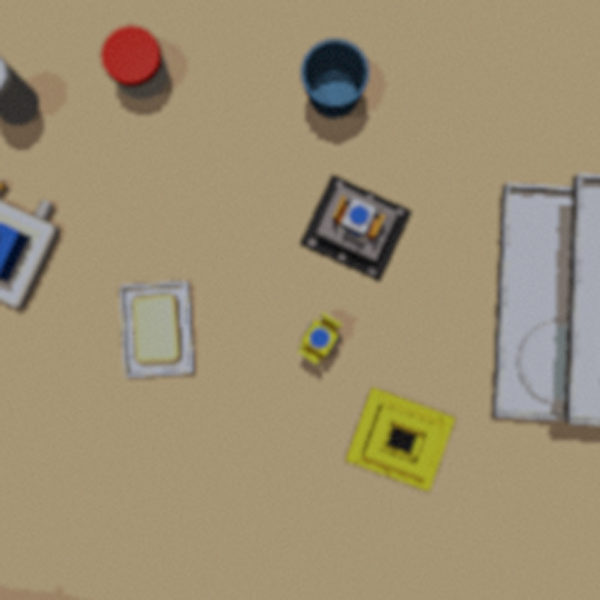

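Candidates for the cartridge: the white/orange one in the grey stand (native scene 310,243 / top 341,187), and the yellow look-alike standing free (302,215 / top 329,236), with a yellow stand (258,213). By description I choose the white/orange one. The base is at scene (427,198).

Run:
```python
from h import *
def rect(q,n):
    if len(q)<30: print(n,len(q));return
    r=cv2.minAreaRect((q[:,:2]*1000).astype(np.float32)); print(n,len(q),np.round(r[0],1),np.round(r[1],1),round(r[2],1),'med',np.round(np.median(q,0)*1000,1))
for c in('top','scene'):
    p,d=read_camera(c);m=camera_model(c);P=cloud(m,d); hsv=cv2.cvtColor(p,cv2.COLOR_RGB2HSV)
    H,S,V=[hsv[...,i].astype(int) for i in range(3)]
    z=P[...,2]
    def near(x,y,r): return (np.hypot(P[...,0]-x,P[...,1]-y)<r)&(d>0)
    n=near(.575,-.22,.085)
    rect(P[n&(V<60)&(z<.02)&(z>.0)],c+' foot')
    rect(P[n&(z>.043)&(z<.055)],c+' rim')
    org=n&(H<20)&(S>140)&(V>70)&(z>.06)
    rect(P[org],c+' orange')
    rect(P[n&(z>.096)],c+' carttop')
    n=near(.56,.16,.1)
    rect(P[n&(z>.024)&(z<.036)&(S<70)],c+' housing')
    b=n&(H>100)&(H<130)&(S>120)&(z>.04)
    rect(P[b],c+' collar'); print(np.percentile(z[b],[5,50,95]).round(4))
    rect(P[b&(z>np.percentile(z[b],95)-.008)],c+' collar top')
    if c=='scene': save('crop',cv2.resize(p[160:300,250:490],(800,467),interpolation=cv2.INTER_CUBIC))
```

```text
top foot 293 [ 582.6 -221.7] [91.5 80.3] 63.9 med [ 565.2 -218.     8.6]
top rim 300 [ 583.1 -222.3] [67.7 56.8] 63.9 med [ 577.2 -220.3   50.2]
top orange 43 [ 581.1 -222.1] [45.1 19.8] 63.4 med [ 581.4 -235.7   86. ]
top carttop 148 [ 583. -222.] [47.4 29.4] 62.9 med [ 582.5 -222.   103.1]
top housing 805 [571.  168.3] [110.8 111.1] 65.5 med [556.3 153.9  30. ]
top collar 520 [566.6 170.3] [68.8 52.9] 64.3 med [565.2 170.2  76.4]
[0.043  0.0764 0.0812]
top collar top 332 [566.7 171. ] [67.5 53. ] 63.8 med [565.1 167.2  78. ]
scene foot 520 [ 584.1 -223.5] [95.2 84.9] 64.0 med [ 605.3 -240.     6.7]
scene rim 305 [ 582.7 -221.7] [67.6 59.7] 64.2 med [ 595.4 -230.3   48.5]
scene orange 70 [ 583.9 -222.8] [47.1 24.5] 64.4 med [ 585.8 -208.1   81.8]
scene carttop 139 [ 582.7 -221.6] [48.7 31.2] 61.4 med [ 586.4 -223.5  101.6]
scene housing 420 [566.8 169.1] [109.7 102.4] 63.8 med [589.2 142.2  28.5]
scene collar 194 [567.4 170.7] [68.  56.7] 66.7 med [569.2 168.8  76.8]
[0.074  0.0768 0.0784]
scene collar top 186 [567.4 170.7] [68.  56.7] 66.7 med [569.5 167.4  76.8]
```

View pics/crop.png

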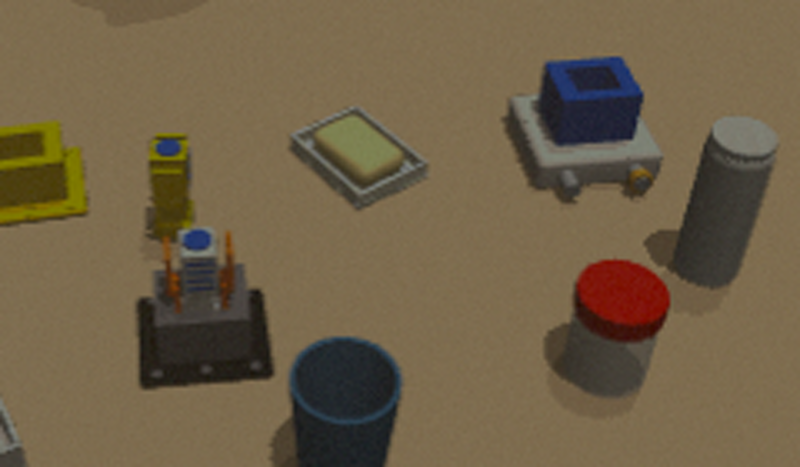

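```bash
cat >> h.py <<'E'
def delta(w, ang=63.9):
    """tool-frame shift from measured TCP to world w, and turn about tool x to put jaws along ang"""
    o=monitor.get_obs(); T=R.from_euler('xyz',o['tool_rot'],degrees=True).as_matrix()
    s=T.T@(np.array(w)-o['tool_pos']); v=T.T@np.array([np.cos(np.radians(ang)),np.sin(np.radians(ang)),0])
    t=np.degrees(np.arctan2(-v[1],v[2])); t=(t+90)%180-90
    print('shift',np.round(s,4),'turn',round(t,2)); return T
E
python3 - <<'E'
from h import *
obs(); print(np.round(delta([.48,.22,.26]),3)); delta([.583,-.222,.22])
E
```

```text
{'time_s': 0.5, 'qpos': [-76.3115, 18.392, -4.0155, 83.1105, 1.2964, 78.5417, -3.2605], 'tool_pos': [0.1449, 0.6336, 0.2416], 'tool_rot': [-77.3307, 89.9954, -0.2112], 'force': [-0.675, 0.6375, 0.3881], 'grip_width': 0.0873}
shift [-0.0184 -0.4188 -0.3285] turn 13.22
[[ 0.    -0.975  0.223]
 [-0.     0.223  0.975]
 [-1.    -0.     0.   ]]
shift [ 0.0216 -0.6178 -0.7364] turn 13.22
```

>>> step_arm(
  deltas=[
    [1,-0.002,-0.047,-0.037,1.5],
    [1,-0.004,-0.093,-0.073,3],
    [1,-0.006,-0.14,-0.11,4.5],
    [1,-0.008,-0.186,-0.146,6],
    [1,-0.01,-0.233,-0.183,7.5],
    [1,-0.012,-0.279,-0.219,9],
    [1,-0.014,-0.326,-0.256,10.5],
    [1,-0.016,-0.372,-0.292,12],
    [1,-0.018,-0.419,-0.329,13.2],
  ],
  newtons=40,
)

```text
time_s: 1.62
tool_pos: [0.481, 0.2181, 0.2601]
tool_rot: [-15.0, 89.9, 48.9]
force: [-0.1, -0.4, 0.1]
grip_width: 0.0869
```

Run:
```python
from h import *
obs(); delta([.583,-.222,.22])
```

```text
{'time_s': 1.625, 'qpos': [-45.8672, 2.6509, 19.3268, 99.5604, -0.9267, 77.8691, 37.5367], 'tool_pos': [0.481, 0.2181, 0.2601], 'tool_rot': [-14.9827, 89.9239, 48.92], 'force': [-0.0625, -0.4385, 0.0924], 'grip_width': 0.0869}
shift [ 0.0397 -0.2852 -0.3504] turn 0.0
```

>>> step_arm(
  deltas=[
    [1,0.005,-0.036,-0.044,0],
    [1,0.01,-0.071,-0.088,0],
    [1,0.015,-0.107,-0.131,0],
    [1,0.02,-0.143,-0.175,0],
    [1,0.025,-0.178,-0.219,0],
    [1,0.03,-0.214,-0.263,0],
    [1,0.035,-0.25,-0.307,0],
    [1,0.04,-0.285,-0.35,0],
    [1,0.04,-0.285,-0.35,0],
  ],
)

```text
time_s: 2.75
tool_pos: [0.5807, -0.2263, 0.219]
tool_rot: [-174.9, 89.8, -111.4]
force: [-0.3, -0.0, -1.1]
grip_width: 0.0871
```

```bash
cat >> h.py <<'E'
def rect(q,n):
    if len(q)<30: print(n,len(q));return
    r=cv2.minAreaRect((q[:,:2]*1000).astype(np.float32)); print(n,len(q),np.round(r[0],1),np.round(r[1],1),round(r[2],1),'med',np.round(np.median(q,0)*1000,1))
E
python3 - <<'E'
from h import *
obs(); m=camera_model('wrist'); p,d=read_camera('wrist'); save('w1',p)
P=cloud(m,d); z=P[...,2]; n=(np.hypot(P[...,0]-.583,P[...,1]+.222)<.06)&(d>0)
hsv=cv2.cvtColor(p,cv2.COLOR_RGB2HSV);H,S,V=[hsv[...,i].astype(int) for i in range(3)]
print(m['xyz'],n.sum())
rect(P[n&(z>.044)&(z<.054)],'rim'); rect(P[n&(z>.094)&(z<.11)],'top'); rect(P[n&(z>.065)&(z<.11)&(H<20)&(S>140)&(V>70)],'orange')
delta([.583,-.222,.082])
E
```

```text
{'time_s': 2.75, 'qpos': [-13.8692, 18.5211, 40.5781, 90.3225, -12.0647, 75.6952, 91.6678], 'tool_pos': [0.5807, -0.2263, 0.219], 'tool_rot': [-174.8734, 89.7599, -111.4355], 'force': [-0.3389, -0.0079, -1.0885], 'grip_width': 0.0871}
[ 0.5133674  -0.19143002  0.36192718] 60323
rim 1537 [ 582.5 -222.7] [68.  56.2] 63.8 med [ 569.8 -215.9   49.7]
top 1262 [ 582.2 -222.3] [48.1 29.6] 63.2 med [ 581.1 -221.9  102.7]
orange 424 [ 582.6 -222.4] [47.4 24. ] 63.8 med [ 581.7 -209.3   97.7]
shift [ 0.1371 -0.0012  0.0015] turn -0.24
```

View pics/w1.png

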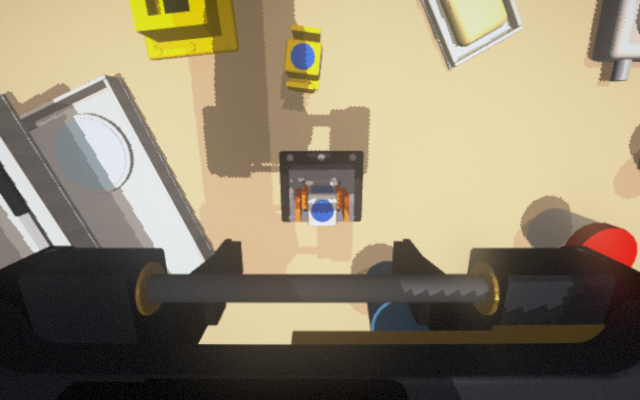

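The wrist view shows the white/orange cartridge at pixel (322,205) in the grey stand, with its tabs lined up with the jaws.

>>> step_arm(
  deltas=[
    [1,0.03,-0.0015,0.001,-0.2],
    [1,0.06,-0.0015,0.001,-0.2],
    [1,0.09,-0.0015,0.001,-0.2],
    [1,0.115,-0.0015,0.001,-0.2],
    [1,0.13,-0.0015,0.001,-0.2],
    [1,0.137,-0.0015,0.001,-0.2],
    [1,0.137,-0.0015,0.001,-0.2],
  ],
  newtons=30,
)

```text
time_s: 3.68
tool_pos: [0.5843, -0.2194, 0.0828]
tool_rot: [-35.1, 90.0, 29.1]
force: [-0.3, 0.3, 0.7]
grip_width: 0.0869
```

Run:
```python
from h import *
obs(); delta([.5825,-.2224,.082])
```

```text
{'time_s': 3.675, 'qpos': [-11.7502, 25.6965, 37.5759, 98.3133, -17.4622, 61.9309, 95.5559], 'tool_pos': [0.5843, -0.2194, 0.0828], 'tool_rot': [-35.0912, 89.9726, 29.0647], 'force': [-0.3447, 0.3278, 0.7291], 'grip_width': 0.0869}
shift [ 0.0008  0.0003 -0.0034] turn 0.26
```

>>> step_arm(
  deltas=[
    [1,0.0008,0.0003,-0.003,0.2],
    [1,0.0008,0.0003,-0.003,0.2],
  ],
)

```text
time_s: 3.92
tool_pos: [0.5826, -0.2231, 0.0825]
tool_rot: [-81.5, 89.9, -17.6]
force: [-0.1, -0.9, 1.3]
grip_width: 0.0869
```

Run:
```python
from h import *
obs(); delta([.5825,-.2224,.082])
m=camera_model('wrist'); p,d=read_camera('wrist'); save('w2',p)
P=cloud(m,d); z=P[...,2]; n=(np.hypot(P[...,0]-.583,P[...,1]+.222)<.04)&(d>0)
rect(P[n&(z>.096)&(z<.11)],'top');obs()
```

```text
{'time_s': 3.925, 'qpos': [-11.5117, 25.6751, 37.7087, 98.4209, -17.503, 61.8279, 95.6814], 'tool_pos': [0.5826, -0.2231, 0.0825], 'tool_rot': [-81.4718, 89.9289, -17.5962], 'force': [-0.0734, -0.8539, 1.291], 'grip_width': 0.0869}
shift [0.0005 0.0004 0.0006] turn -0.02
top 2313 [ 582.3 -222.4] [48.5 30.7] 64.8 med [ 582.3 -221.4  102.4]
{'time_s': 3.975, 'qpos': [-11.5165, 25.6838, 37.6951, 98.4265, -17.5112, 61.8256, 95.6804], 'tool_pos': [0.5826, -0.2229, 0.0824], 'tool_rot': [-73.9202, 89.9402, -10.0339], 'force': [0.1029, 0.3787, -0.119], 'grip_width': 0.0868}
```

View pics/w2.png

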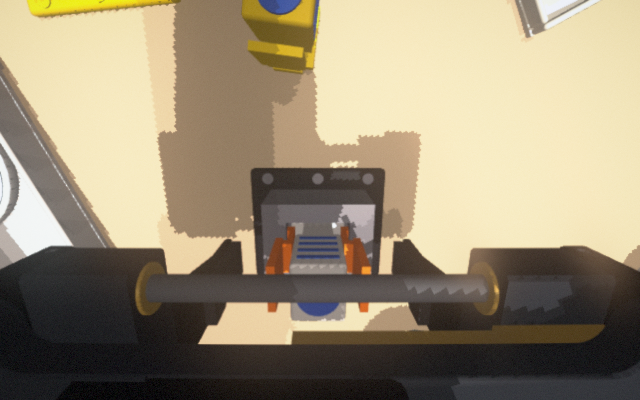

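The fingers stand either side of the tabs (about pixels 275 and 362, row 270), centred. Closing.

>>> step_arm(
  deltas=[
    [-0.1,0,0,0,0],
    [-0.1,0,0,0,0],
    [-0.3,0,0,0,0],
    [-0.6,0,0,0,0],
    [-1,0,0,0,0],
    [-1,0,0,0,0],
    [-1,0,0,0,0],
    [-1,0,0,0,0],
  ],
  newtons=30,
)

```text
time_s: 4.97
tool_pos: [0.5824, -0.2226, 0.0821]
tool_rot: [-53.9, 90.0, 10.0]
force: [-1.6, 0.6, 4.4]
grip_width: 0.0351
```

>>> step_arm(
  deltas=[
    [-1,0,0,0,0],
    [-1,0,0,0,0],
  ],
)

```text
time_s: 5.22
tool_pos: [0.5824, -0.2225, 0.0819]
tool_rot: [-87.7, 90.0, -23.8]
force: [-2.0, 0.8, 4.5]
grip_width: 0.0351
```

Run:
```python
from h import *
obs(); m=camera_model('wrist'); p,d=read_camera('wrist'); save('w3',p[150:350,160:480].repeat(2,0).repeat(2,1)); obs()
```

```text
{'time_s': 5.225, 'qpos': [-11.5292, 25.7191, 37.6712, 98.4453, -17.5104, 61.8155, 95.6859], 'tool_pos': [0.5824, -0.2225, 0.0819], 'tool_rot': [-87.6838, 89.9849, -23.7623], 'force': [-2.0447, 0.8277, 4.5306], 'grip_width': 0.0351}
{'time_s': 5.275, 'qpos': [-11.5288, 25.721, 37.6695, 98.4466, -17.5111, 61.8158, 95.6827], 'tool_pos': [0.5824, -0.2225, 0.0818], 'tool_rot': [-86.834, 89.9883, -22.9153], 'force': [-1.4698, -0.0217, 3.5657], 'grip_width': 0.0348}
```

View pics/w3.png

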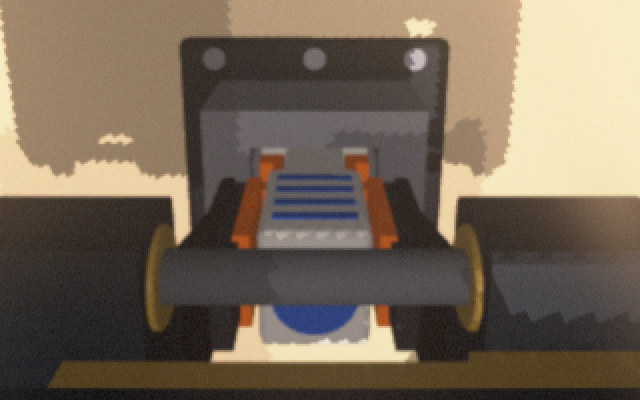

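The tabs are flush against the head, and the upward force matches the plate's spring. Starting a gentle lift.

>>> step_arm(
  deltas=[
    [-1,-0.002,0,0,0],
    [-1,-0.004,0,0,0],
    [-1,-0.006,0,0,0],
    [-1,-0.008,0,0,0],
  ],
)

```text
time_s: 5.78
tool_pos: [0.5822, -0.2221, 0.0893]
tool_rot: [67.1, 90.0, 131.0]
force: [-0.3, 0.2, -1.2]
grip_width: 0.0349
```

>>> step_arm(
  deltas=[
    [-1,-0.006,0,0,0],
    [-1,-0.015,0,0,0],
    [-1,-0.027,0,0,0],
    [-1,-0.042,0,0,0],
    [-1,-0.06,0,0,0],
    [-1,-0.08,0,0,0],
    [-1,-0.1,0,0,0],
    [-1,-0.115,0,0,0],
    [-1,-0.125,0,0,0],
  ],
)

```text
time_s: 6.9
tool_pos: [0.5826, -0.2225, 0.216]
tool_rot: [-67.2, 89.9, -3.2]
force: [1.1, -0.3, -1.5]
grip_width: 0.0349
```

Run:
```python
from h import *
obs(); delta([.5668,.1707,.215])
```

```text
{'time_s': 6.9, 'qpos': [-13.9686, 18.62, 40.3997, 90.5404, -12.372, 75.3486, 92.0091], 'tool_pos': [0.5826, -0.2225, 0.216], 'tool_rot': [-67.1541, 89.944, -3.2276], 'force': [1.1405, -0.3072, -1.5396], 'grip_width': 0.0349}
shift [0.0009 0.187  0.3462] turn 0.03
```

>>> step_arm(
  deltas=[
    [-1,0,0.01,0.02,0],
    [-1,0,0.03,0.055,0],
    [-1,0,0.054,0.1,0],
    [-1,0,0.08,0.148,0],
    [-1,0,0.106,0.196,0],
    [-1,0,0.132,0.244,0],
    [-1,0,0.155,0.287,0],
    [-1,0,0.174,0.323,0],
    [-1,0,0.184,0.342,0],
    [-1,0,0.187,0.346,0],
    [-1,0,0.187,0.346,0],
    [-1,0,0.187,0.346,0],
  ],
)

```text
time_s: 8.4
tool_pos: [0.567, 0.1681, 0.2149]
tool_rot: [-135.6, 90.0, -71.9]
force: [0.0, -0.4, -1.2]
grip_width: 0.0344
```

Run:
```python
from h import *
obs(); m=camera_model('wrist'); p,d=read_camera('wrist'); save('w4',p)
P=cloud(m,d); z=P[...,2]; n=(np.hypot(P[...,0]-.567,P[...,1]-.1707)<.06)&(d>0)
hsv=cv2.cvtColor(p,cv2.COLOR_RGB2HSV);H,S,V=[hsv[...,i].astype(int) for i in range(3)]
b=n&(H>100)&(H<130)&(S>100)&(z>.07)&(z<.084)
rect(P[b],'collar'); print(np.percentile(z[b],[5,25,50,75,95]).round(4))
rect(P[(z>.024)&(z<.035)&(np.hypot(P[...,0]-.567,P[...,1]-.1707)<.085)&(S<70)],'housing')
c=(z>.135)&(z<.16)&(np.hypot(P[...,0]-.567,P[...,1]-.1707)<.04)&(d>0)
rect(P[c],'cart low')
obs(); delta([.567,.1707,.165])
```

```text
{'time_s': 8.4, 'qpos': [-43.6554, 12.7579, 28.5463, 94.9452, -6.2625, 73.8955, 49.7729], 'tool_pos': [0.567, 0.1681, 0.2149], 'tool_rot': [-135.6139, 89.9581, -71.8782], 'force': [0.01, -0.3654, -1.1599], 'grip_width': 0.0344}
collar 2030 [567.3 172.1] [67.2 55.4] 64.1 med [556.2 184.7  77.5]
[0.0761 0.077  0.0775 0.078  0.0787]
housing 3888 [567.4 171.7] [109.8  99.3] 64.6 med [544.2 186.3  29.5]
cart low 86 [554.1 174.6] [34.8  0.9] 63.4 med [554.2 174.6 157.8]
{'time_s': 8.45, 'qpos': [-43.6593, 12.7555, 28.5272, 94.9402, -6.2718, 73.8937, 49.768], 'tool_pos': [0.5669, 0.1684, 0.2149], 'tool_rot': [-120.28, 89.9705, -56.5286], 'force': [-0.71, 0.5431, -1.6478], 'grip_width': 0.0347}
shift [0.0499 0.0009 0.0021] turn -0.15
```

View pics/w4.png

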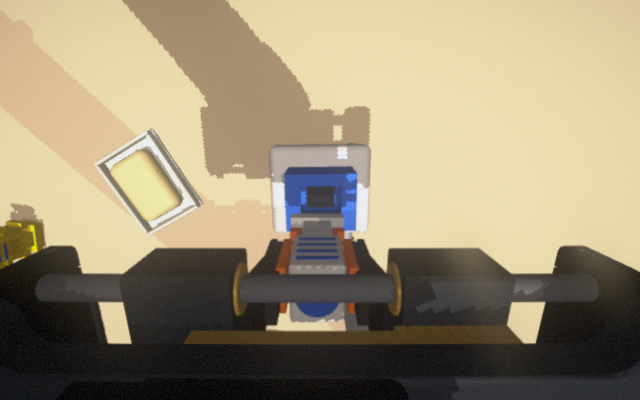

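The wrist view shows the foot over the blue collar (mouth at about 320,195). I'm going lower and correcting by about 3 mm.

>>> step_arm(
  deltas=[
    [-1,0.01,0.0005,0.001,0],
    [-1,0.025,0.001,0.002,0],
    [-1,0.04,0.001,0.003,0],
    [-1,0.048,0.001,0.003,0],
    [-1,0.05,0.001,0.003,0],
    [-1,0.05,0.001,0.003,0],
  ],
)

```text
time_s: 9.2
tool_pos: [0.5671, 0.1736, 0.1649]
tool_rot: [-52.5, 90.0, 11.4]
force: [0.4, -0.2, -0.8]
grip_width: 0.0347
```

Run:
```python
from h import *
obs(); m=camera_model('wrist'); p,d=read_camera('wrist'); save('w5',p[150:350,160:480].repeat(2,0).repeat(2,1))
P=cloud(m,d); z=P[...,2]; r=np.hypot(P[...,0]-.567,P[...,1]-.1716); n=(r<.06)&(d>0)
hsv=cv2.cvtColor(p,cv2.COLOR_RGB2HSV);H,S,V=[hsv[...,i].astype(int) for i in range(3)]
b=n&(H>100)&(H<130)&(S>100)&(z>.07)&(z<.084)
rect(P[b],'collar'); print(np.percentile(z[b],[5,25,50,75,95]).round(4))
# low foot face of cartridge
c=(z>.100)&(z<.118)&(r<.03)&(d>0); rect(P[c],'foot face'); print(z[c].min(),z[c].max())
obs(); delta([.567,.1716,.142])
```

```text
{'time_s': 9.2, 'qpos': [-43.4212, 15.1655, 27.9901, 98.1735, -7.5802, 68.5224, 50.4394], 'tool_pos': [0.5671, 0.1736, 0.1649], 'tool_rot': [-52.5174, 89.9842, 11.3988], 'force': [0.4276, -0.2443, -0.7563], 'grip_width': 0.0347}
collar 2508 [562.4 174.4] [66.9 44.6] 64.1 med [553.5 179.4  77.5]
[0.0761 0.0771 0.0775 0.078  0.0786]
foot face 572 [557.1 178.5] [34.9  8.1] 62.0 med [554.9 179.6 115. ]
0.10618898614242828 0.11795336139783633
{'time_s': 9.25, 'qpos': [-43.4218, 15.1515, 27.9938, 98.1557, -7.5775, 68.5225, 50.4375], 'tool_pos': [0.5673, 0.1737, 0.1652], 'tool_rot': [-45.5505, 89.9539, 18.3641], 'force': [0.1105, 0.1546, -0.4653], 'grip_width': 0.035}
shift [ 0.0232 -0.0007 -0.002 ] turn 0.01
```

View pics/w5.png

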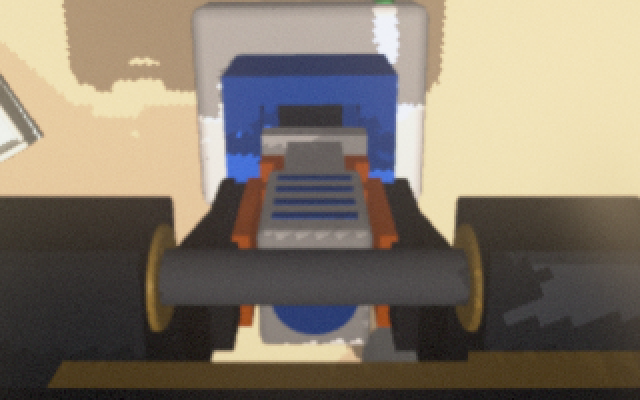

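>>> step_arm(
  deltas=[
    [-1,0.005,-0.0005,-0.0017,0],
    [-1,0.012,-0.0007,-0.0017,0],
    [-1,0.017,-0.0007,-0.0017,0],
    [-1,0.019,-0.0007,-0.0017,0],
    [-1,0.019,-0.0007,-0.0017,0],
    [-1,0.019,-0.0007,-0.0017,0],
    [-1,0.019,-0.0007,-0.0017,0],
  ],
)

```text
time_s: 10.12
tool_pos: [0.567, 0.1719, 0.146]
tool_rot: [-36.9, 90.0, 27.0]
force: [-0.8, 0.1, -2.2]
grip_width: 0.0347
```

Run:
```python
from h import *
m=camera_model('wrist'); p,d=read_camera('wrist'); save('w6',p[150:350,160:480].repeat(2,0).repeat(2,1))
P=cloud(m,d)-np.array([.567,.1716,0]); e=np.array([[.899,-.437],[.437,.899]])
Q=P[...,:2]@e.T*1000; z=P[...,2]*1000; r=np.hypot(Q[...,0],Q[...,1]); n=(r<60)&(d>0)
hsv=cv2.cvtColor(p,cv2.COLOR_RGB2HSV);H,S,V=[hsv[...,i].astype(int) for i in range(3)]
b=n&(H>100)&(H<130)&(S>100)&(z>75)&(z<80)
print('collar cart-frame x,y pct',np.percentile(Q[b],[.5,99.5],axis=0).round(1).tolist())
c=n&(r<30)&(z>86)&(z<98); print('foot', c.sum(),np.percentile(Q[c],[1,99],axis=0).round(1).tolist(),np.percentile(z[c],[1,50,99]).round(1))
obs(); T=delta([.567,.1716,.125])
```

```text
collar cart-frame x,y pct [[-27.5, -32.7], [8.1, 33.7]]
foot 550 [[-15.0, -17.1], [-7.7, 17.4]] [87.6 95.9 97.9]
{'time_s': 10.175, 'qpos': [-43.0971, 16.075, 27.8647, 99.4366, -8.119, 66.4582, 51.0114], 'tool_pos': [0.567, 0.1718, 0.146], 'tool_rot': [-40.0757, 89.9749, 23.8437], 'force': [0.0749, -0.3114, -1.6302], 'grip_width': 0.0349}
shift [ 0.021  -0.0001 -0.0002] turn 0.02
```

Alignment is within about 0.5 mm, so I'm entering the mouth slowly.

>>> step_arm(
  deltas=[
    [-1,0.003,0,0.0002,0],
    [-1,0.006,0,0.0002,0],
    [-1,0.009,0,0.0002,0],
    [-1,0.012,0,0.0002,0],
  ],
)

```text
time_s: 10.68
tool_pos: [0.5669, 0.172, 0.1335]
tool_rot: [135.3, 90.0, -160.8]
force: [0.4, -0.1, -2.0]
grip_width: 0.0345
```

>>> step_arm(
  deltas=[
    [-1,0.003,0,0,0],
    [-1,0.006,0,0,0],
    [-1,0.009,0,0,0],
    [-1,0.012,0,0,0],
  ],
)

```text
time_s: 11.18
tool_pos: [0.5669, 0.172, 0.1216]
tool_rot: [-27.6, 90.0, 36.4]
force: [-0.1, -0.2, -1.1]
grip_width: 0.0353
```

>>> step_arm(
  deltas=[
    [-1,0.002,0,0,0],
    [-1,0.004,0,0,0],
    [-1,0.006,0,0,0],
    [-1,0.008,0,0,0],
  ],
)

```text
time_s: 11.68
tool_pos: [0.5671, 0.172, 0.1142]
tool_rot: [-17.8, 90.0, 46.1]
force: [-1.5, 0.1, 1.8]
grip_width: 0.0351
```

>>> step_arm(
  deltas=[
    [-1,0.001,0,0,0],
    [-1,0.002,0,0,0],
    [-1,0.003,0,0,0],
    [-1,0.003,0,0,0],
  ],
)

```text
time_s: 12.18
tool_pos: [0.567, 0.172, 0.1109]
tool_rot: [-39.2, 90.0, 24.8]
force: [-1.5, -0.3, 3.8]
grip_width: 0.0353
```

>>> step_arm(
  deltas=[
    [-1,0.001,0,0,0],
    [-1,0.002,0,0,0],
    [-1,0.003,0,0,0],
    [-1,0.004,0,0,0],
    [-1,0.004,0,0,0],
  ],
)

```text
time_s: 12.8
tool_pos: [0.5671, 0.172, 0.1069]
tool_rot: [-40.7, 90.0, 23.3]
force: [-1.5, -0.9, 6.0]
grip_width: 0.0353
```

>>> step_arm(
  deltas=[
    [-1,0.0005,0,0,0],
    [-1,0.001,0,0,0],
    [-1,0.001,0,0,0],
  ],
)

```text
time_s: 13.18
tool_pos: [0.5671, 0.172, 0.1061]
tool_rot: [-32.2, 90.0, 31.7]
force: [-2.4, -1.1, 5.9]
grip_width: 0.0348
```

>>> step_arm(
  deltas=[
    [-1,0.0005,0,0,0],
    [-1,0.001,0,0,0],
    [-1,0.001,0,0,0],
  ],
)

```text
time_s: 13.55
tool_pos: [0.5672, 0.172, 0.106]
tool_rot: [-7.6, 90.0, 56.4]
force: [-3.7, -1.8, 11.3]
grip_width: 0.035
```

>>> step_arm(
  deltas=[
    [-1,0.0005,0,0,0],
    [-1,0.0005,0,0,0],
  ],
)

```text
time_s: 13.8
tool_pos: [0.5672, 0.172, 0.106]
tool_rot: [-3.4, 89.9, 60.5]
force: [-5.0, -2.2, 14.5]
grip_width: 0.0351
```

Hard floor confirmed (TCP z 0.106, steep rise to 14.5 N). Letting go while holding height.

>>> step_arm(
  deltas=[
    [0,0,0,0,0],
    [0.2,0,0,0,0],
    [0.4,0,0,0,0],
    [0.6,0,0,0,0],
    [0.6,0,0,0,0],
    [0.6,0,0,0,0],
  ],
)

```text
time_s: 14.55
tool_pos: [0.5668, 0.172, 0.1039]
tool_rot: [145.7, 90.0, -150.4]
force: [-0.6, 0.1, 0.3]
grip_width: 0.0692
```

Run:
```python
from h import *
m=camera_model('wrist'); p,d=read_camera('wrist'); save('w7',p[150:350,160:480].repeat(2,0).repeat(2,1)); obs()
```

```text
{'time_s': 14.6, 'qpos': [-42.4967, 18.5834, 27.3439, 101.6829, -9.5396, 62.0312, 52.0447], 'tool_pos': [0.5668, 0.172, 0.1041], 'tool_rot': [135.0156, 89.9896, -161.0628], 'force': [0.4948, 0.737, 0.2158], 'grip_width': 0.0691}
```

View pics/w7.png

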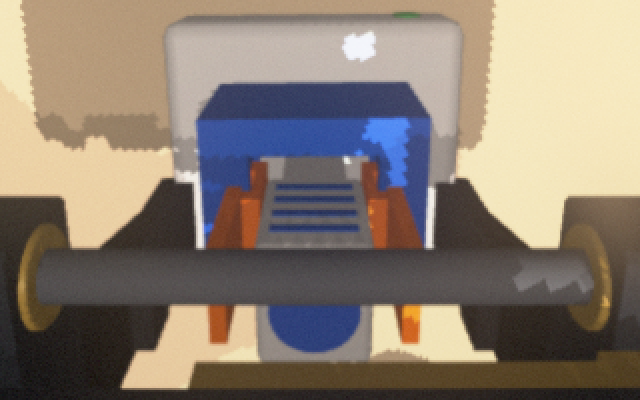

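Both tabs have sprung out, standing clear of the head on either side. Retreating straight up, then checking the height.

>>> step_arm(
  deltas=[
    [0.6,-0.005,0,0,0],
    [0.8,-0.015,0,0,0],
    [1,-0.035,0,0,0],
    [1,-0.06,0,0,0],
    [1,-0.09,0,0,0],
    [1,-0.12,0,0,0],
    [1,-0.14,0,0,0],
    [1,-0.15,0,0,0],
    [1,-0.15,0,0,0],
  ],
)

```text
time_s: 15.72
tool_pos: [0.5673, 0.1721, 0.2554]
tool_rot: [-34.4, 89.9, 29.5]
force: [0.6, -0.3, 0.4]
grip_width: 0.0866
```

Run:
```python
from h import *
ims=[]
for c in('wrist','scene'):
    m=camera_model(c); p,d=read_camera(c)
    P=cloud(m,d);z=P[...,2]; n=(np.hypot(P[...,0]-.567,P[...,1]-.1716)<.03)&(d>0)&(z<.16)
    t=n&(z>.115); rect(P[t],c+' top'); print(np.percentile(z[t],[50,90,98]).round(4))
    hsv=cv2.cvtColor(p,cv2.COLOR_RGB2HSV);H,S,V=[hsv[...,i].astype(int) for i in range(3)]
    rect(P[n&(z>.085)&(H<20)&(S>140)&(V>70)],c+' orange')
    ims.append(cv2.resize(p,(640,400))[100:400] if c=='wrist' else cv2.resize(p[120:260,290:590],(640,299)))
save('end',np.vstack(ims)[:599]); obs()
```

```text
wrist top 1277 [566.7 172.1] [48.2 30. ] 64.6 med [565.2 172.9 130.4]
[0.1304 0.1329 0.1335]
wrist orange 365 [566.7 172.3] [46.3 22.5] 64.1 med [565.7 159.2 117. ]
scene top 161 [567.7 170.5] [49.7 30.7] 61.5 med [571.6 165.2 125.8]
[0.1258 0.1316 0.1337]
scene orange 57 [566.8 170.3] [49.3 25.3] 66.5 med [568.3 156.9 114.9]
{'time_s': 15.825, 'qpos': [-44.1125, 11.5932, 28.6392, 91.7024, -5.6464, 78.2016, 49.1194], 'tool_pos': [0.5665, 0.172, 0.2537], 'tool_rot': [132.5611, 89.9455, -163.5156], 'force': [0.8449, -0.2662, 0.224], 'grip_width': 0.0871}
```

View pics/end.png

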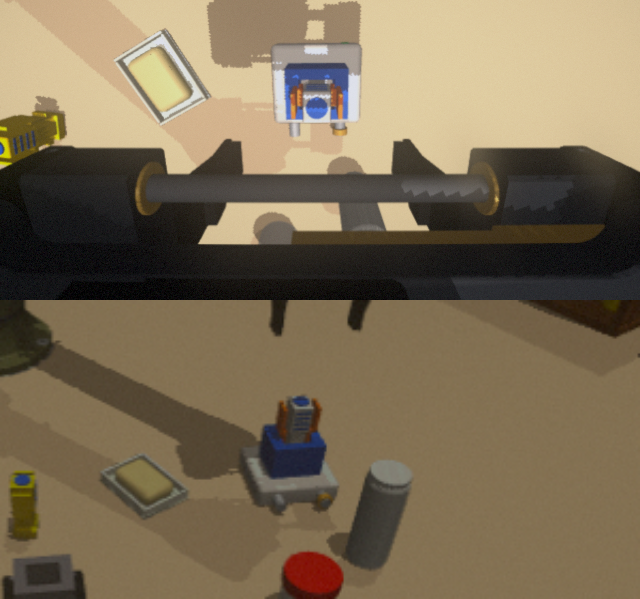

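```bash
python3 -c "
from h import *
print(env.sign_off())"
```

```text
the job is handed in; nothing more can be done
None
```

The cartridge is locked in the filter base and the job is handed in; `sign_off` gives no verdict. It took about 16 s of the 48 s allowed.

**What I did:** I pinched the tabs with 30 N and eased the cartridge out of the stand. I carried it over and pushed it down until I felt the hard floor, where the force rose steeply from about 6 N to 14.5 N. Then I let go and lifted the gripper straight up. The highest force I saw was about 15 N.

**Last checks:**
- **Seated height:** The wrist camera's median puts the cartridge top at z ≈ 0.1304 m. I expected 0.1305 m for locked in, or about 0.1365 m if it had popped up. The highest few points read 0.133 m, which I put down to noise.
- **Scene camera height:** It agreed less well, with a median of 0.126 m, because it mostly sees the side of the cartridge.
- **Tabs:** Both have sprung out, measuring about 48 mm across.
- **Position:** The cartridge is centred on the collar to within about 1 mm.
- **Bystanders:** The arm touched nothing else. In the last pictures the can, jar, soap dish and yellow look-alike cartridge looked undisturbed. I did not re-measure them, and the other things were not in that last view.

One reading differed from the description: the gripper showed about 35 mm with the tabs fully pinched, not 38 mm. The picture showed the tabs flush against the head, so I took this as give in the finger pads.

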